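Cover the potato pot and fit the thermometer probe through the lid

ROBOT

A 6-joint arm with a two-finger parallel gripper is mounted at the origin on the work surface. World frame = base frame: x ahead of the robot, y to its left, z up, the work surface at z = 0. Lengths are in m, angles in rad, forces in N, time in s.
With the tool pointing down it reaches from about 0.3 to 0.875 m from the base axis. Payload 6.4 kg.
Tool frame: the origin (TCP) lies at the very end of the fingers, on their centre line; the grasp point (between the pads) lies 19 mm behind it; z points along the fingers, y is the line along which they close (so a half turn about z gives the same grasp; the last joint's range is limited). The gripper opens to 88 mm and grips with 3 to 60 N. Pads are 18 mm wide; open, the fingers measure 123 mm over their backs; the gripper's body (75 mm by 187 mm) begins 45 mm behind the grasp point.
Start: joints at [0.936, 0.181, 1.607, -0, 1.354, -0.206], TCP at [0.239, 0.523, 0.239] pointing down, gripper open.
Joint ranges: [-2.99, 2.99], [-0.89, 2.07], [0.3, 2.58], [-1.14, 4.28], [0, 2.63], [-3.12, 3.12]. Speed limits (rad/s): [2.57, 2.57, 3.01, 3.14, 3.14, 3.14].

INTERFACE

Orientations are given as a unit quaternion [w, x, y, z].
In Python, from rig import observe, camera, hand_in gives the robot as it stands. The module is installed in compiled form; this text tells all that it offers.
- The arm moves only by the shell command python3 -m pendant 'ROWS' [FORCE]. ROWS is JSON, a list of rows, each a list of 7 numbers: the closure, from 0 (fully open) to 1 (shut), then the shift along the tool's x, y, z each as a share of 0.2 m, from -1 to 1, then the turn, a rotation vector about the tool's x, y, z each as a share of 180 degrees, from -1 to 1. A call has exactly 8 rows; each row is the pose to reach, as a shift and turn from the pose commanded when the call began, along the tool's axes at that moment, turning the shorter way round; what a row does not reach only later rows make up. A row lasts 1/10 s, in which the tool goes at most 50 mm and 8.59 degrees, less where a joint would pass 70% of its speed; a pose out of reach is approached as far as the arm can. A call with a number of a shift or a turn outside -1 to 1 is refused whole. A call with a gripper value outside its range is refused whole. The fingers move at their own pace and stop on an object; FORCE is the grip in N (left out, the last holds). Time passes only in rows, so rows that repeat a pose let the fingers close, or fill a call up. It gives the time, the measured TCP pose, the force, the opening and the grip force at its end, in the units of the state.
- observe(): the state, without advancing time (a new reading comes with each control period).
- camera(name): name is "scene" or "top" or "wrist"; returns a dict with "color" (480x640x3 uint8, red, green, blue), "depth" (480x640 float32, m along the optical axis (not along the pixel's ray), 0 where there is no reading), "mtx" (3x3 intrinsics, pixels), "eye" and "attitude" of the camera in the world; the wrist camera has in their place "hand_eye" (4x4, takes a point from camera to tool coordinates, whose origin is the TCP and whose axes are the flange's). Camera axes: x right, y up, looking along -z (the intrinsics and any distortion apply to the point x, -y, -z); pixel columns grow to the right and rows downward; lengths in m; the calibration is good to about 2 mm. A picture is of the moment at which its call begins: read the wrist's pose just before it.
- hand_in(): hands the job in; it is judged then, once.
The state is a dict: "time": time; "qpos": joint angles; "joint_velocities": joint speeds; "joint_torque": joint torques, N m; "ee_pos": TCP position; "eef_rot": TCP orientation; "contact_force": force on the tool from outside, world axes, zero at the start; "moment": the same for the moment, N m; "opening": finger opening in m; "gripper_force": force on a finger pad.
Only numpy, scipy, OpenCV 4.12 (cv2) and the standard library are available. Lean on these libraries where they do the work, as an engineer would, in place of code of your own. Each camera call takes 0.05 s, during which the arm holds its last target. There are 200 camera calls.

TASK

Set the loose lid on the pot of potatoes so that it sits level and fully down on the rim, then take the dial thermometer from the wooden rack and push it through the port in the lid until its collar rests on the port, and let go. Leave the pot where it stands, the other two utensils in the rack, and everything else on the counter undisturbed.

Things in the scene. Friction and masses are not known exactly. Their poses are not given: they have to be found in the camera images.
- pot_rim (a point): Centre of the mouth of the pot, 90 mm above the counter. z is up, along the pot's axis.
- lid_handle (a point): Centre of the lid's bar handle, on the lid's axis, 41 mm above the bottom of the lid and 28 mm above the top of its disc. Bar 64 mm long (along x), 14 mm wide (y), 14 mm high, on two posts 24 mm either side of its centre. z is up; x points towards the probe port. With the lid seated this point is 32 mm above the centre of the pot's mouth.
- lid_port (a point): Centre of the mouth of the probe port, a short upright round collar on the lid, 55 mm from the handle's centre in line with the bar (+x of the lid), outer diameter 25 mm, bore 10 mm in diameter right through the lid, mouth 22 mm above the bottom of the lid (9 mm above the disc). z points up, out of the bore.
- probe_grip (a point): Centre of the grip of the dial thermometer: round, black, diameter 18 mm, 40 mm long, topped by a flat round dial (diameter 24 mm, 7 mm thick, top 27 mm above this point). Below the grip is a steel collar of diameter 20 mm, 4 mm thick, its underside 24 mm below this point. z points up along its axis.
- probe_tip (a point): Pointed lower end of the thermometer's steel shaft (diameter 8 mm), 86 mm below the grip centre and 62 mm below the underside of the collar; the last 10 mm taper from 8 mm to 3 mm diameter.
- rack: Fixed wooden block, 56 mm (x) by 165 mm (y) by 75 mm high, origin at the centre of its underside. Three upright holes in a row along its y axis, at y = -60, 0 and +60 mm, 10 mm in diameter and 70 mm deep; each holds one utensil.
- pick: Loose ice pick in the rack, not to be used: the same steel shaft and collar, topped by a black ball of diameter 28 mm (its top 102 mm above the tip). Origin at its tip, z up.
- fork: Loose T-handled needle in the rack, not to be used: the same steel shaft and collar, topped by a black crossbar 46 mm long (y), 16 mm wide, its top 103 mm above the tip. Origin at its tip, z up.
- lid: The loose round steel lid (about 0.32 kg), lying right way up on the counter at the start: disc of diameter 160 mm, 4 mm thick; under it a round skirt of outer diameter 135 mm hangs 9 mm down and goes inside the pot, the disc resting on the rim. Any yaw will do. Origin on its axis at the bottom of the skirt; same axes as the handle point.
- probe: The dial thermometer (about 60 g), the utensil to use; origin at the tip of its shaft, z up. At the start it hangs upright by its collar in one of the three holes of the rack, the collar on the rack's top.
- pot: The loose, heavy (about 1.2 kg) straight-sided aluminium pot, upright on the counter: outer diameter 152 mm, inner 144 mm, 90 mm high, two wire ears on its +y and -y sides reaching 92 mm from its axis, 75 mm up. A few potatoes lie on its floor (tops 41 mm above the counter). Origin at the centre of its underside.
- spray: Bystander: spray bottle, diameter 58 mm, 172 mm high; the nozzle head reaches 36 mm to its -x. Origin at the centre of its underside.
- detergent: Bystander: white bottle, diameter 56 mm, 170 mm high. Origin at the centre of its underside.
- shaker: Bystander: amber shaker, diameter 44 mm, 90 mm high. Origin at the centre of its underside.
- jar: Bystander: clear jar, diameter 50 mm, 80 mm high. Origin at the centre of its underside.
- bowl: Bystander: small white bowl, diameter 100 mm, 45 mm high. Origin at the centre of its underside.
- can: Bystander: metal can, diameter 66 mm, 100 mm high. Origin at the centre of its underside.
Mind the look-alikes: they are no part of the job. What is shaped like the probe but pink or purple is not meant.

How it is judged:
By the outcome, as a careful person would: the job done as asked, in the order asked, and still so for the second after the job is handed in, with the robot touching nothing.
It also fails if it takes over 67 s, if anything falls off the work surface, if the arm or the gripper's body presses on something with over 40 N, if the wrist force passes 120 N, or if a joint passes its speed limit or range.

## Working session

There is one attempt and no reset: what is moved stays moved. The work goes in short steps, Python scripts to look and compute and a shell command to move; the robot and the scene stay as the last step left them, time stands still between calls to the robot, and variables do not carry over. Pictures are saved under pics/ and viewed, at most 10 in all, crops included, and the job is handed in when it is done.

```bash
mkdir -p pics; cat > h.py <<'E'
import numpy as np, cv2
from rig import observe, camera, hand_in
from scipy.spatial.transform import Rotation as R
def rot(q): return R.from_quat([q[1],q[2],q[3],q[0]]).as_matrix()
def pose(c,st=None):
    """camera to world 4x4 (camera axes x right,y up,-z fwd)"""
    T=np.eye(4)
    if 'hand_eye' in c:
        T[:3,:3]=rot(st['eef_rot']);T[:3,3]=st['ee_pos'];return T@np.array(c['hand_eye'])
    a=np.array(c['attitude']);T[:3,:3]=a if a.shape==(3,3) else rot(a);T[:3,3]=c['eye'];return T
def ray(c,T,uv):
    k=c['mtx'];d=np.array([(uv[0]-k[0,2])/k[0,0],-(uv[1]-k[1,2])/k[1,1],-1.]);return T[:3,3],T[:3,:3]@d
def onplane(c,T,uv,z):
    o,d=ray(c,T,uv);return o+d*(z-o[2])/d[2]
def cloud(c,T):
    v,u=np.mgrid[:480,:640];k=c['mtx'];D=c['depth']
    P=np.stack([(u-k[0,2])/k[0,0]*D,-(v-k[1,2])/k[1,1]*D,-D],-1)
    return P@T[:3,:3].T+T[:3,3]
def save(n,img): cv2.imwrite(f'pics/{n}.png',cv2.cvtColor(img,cv2.COLOR_RGB2BGR))
E
python3 - <<'E'
from h import *
np.set_printoptions(precision=4,suppress=True)
st=observe();print(st)
for n in('top','scene'):
    c=camera(n);print({k:v for k,v in c.items() if k not in('color','depth')});save(n+'0',c['color'])
    np.savez(n+'0.npz',**{k:np.array(v) for k,v in c.items()})
E
```

```text
{'time': 0.0, 'qpos': array([ 0.9357,  0.1815,  1.608 , -0.    ,  1.3538, -0.2063]), 'joint_velocities': array([-0.0008,  0.0003,  0.0018, -0.0008,  0.0012,  0.0009]), 'joint_torque': array([ -0.0004, -43.3879, -34.1842,   0.0703,   0.0385,  -0.0001]), 'ee_pos': array([0.2387, 0.5225, 0.2378]), 'eef_rot': array([-0.0003,  0.2128,  0.9771, -0.0008]), 'contact_force': array([-0.0036, -0.7859, -0.1355]), 'moment': array([-0.0299,  0.0063, -0.0042]), 'gripper_force': 0.0, 'opening': 0.08793809631717253}
{'mtx': array([[497.0453,   0.    , 316.4671],
       [  0.    , 497.0453, 235.9306],
       [  0.    ,   0.    ,   1.    ]]), 'eye': array([0.3281, 0.0369, 1.3048]), 'attitude': array([-0.6543, -0.0683,  0.0773,  0.7492])}
{'mtx': array([[622.8046,   0.    , 313.674 ],
       [  0.    , 622.8046, 233.3023],
       [  0.    ,   0.    ,   1.    ]]), 'eye': array([1.5507, 0.2828, 0.8559]), 'attitude': array([0.5424, 0.269 , 0.3525, 0.7136])}
```

View pics/top0.png

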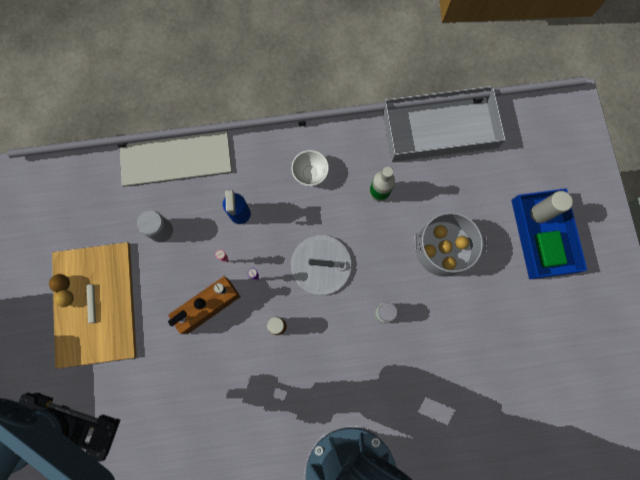

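View pics/scene0.png

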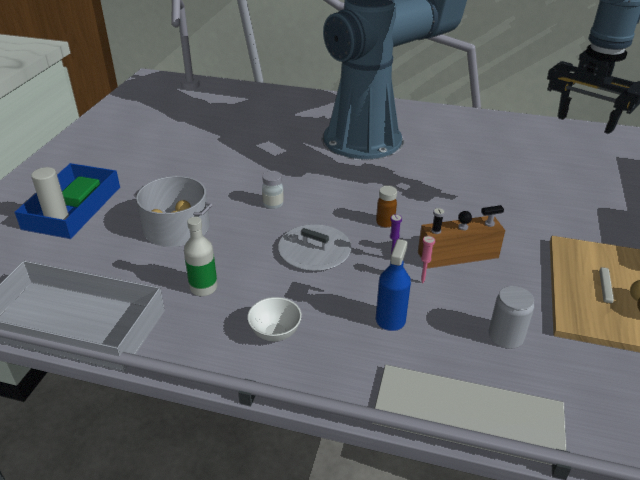

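Top view: the lid is at (322,265) with its port at about (345,267), and the pot is at (450,245). The rack is at (204,305) and holds three utensils: a white-topped dial at (218,288), a black ball at (200,304) and a T-bar at (177,319). Two look-alikes stand on the counter, pink at (222,257) and purple at (254,274). The dial in the rack at (218,288) fits the description because it has a black grip and a flat round dial. I'll confirm it in one crop and measure.

```bash
python3 - <<'E'
from h import *
np.set_printoptions(precision=4,suppress=True)
c=dict(np.load('top0.npz'));T=pose(c);P=cloud(c,T);z=P[...,2]
def box(u0,u1,v0,v1): 
    m=np.zeros(z.shape,bool);m[v0:v1,u0:u1]=1;return m&(c['depth']>0)
print('table z',np.median(z[box(260,290,350,380)]))
def circ(m,name):
    cs,_=cv2.findContours(m.astype(np.uint8),cv2.RETR_EXTERNAL,cv2.CHAIN_APPROX_NONE)
    k=max(cs,key=cv2.contourArea);print(name,cv2.minEnclosingCircle(k),cv2.minAreaRect(k));return k
m=box(280,365,225,305)&(z>.007);k=circ(m,'lid')
uv,_=cv2.minEnclosingCircle(k);print('lid c',onplane(c,T,uv,.013))
h=box(290,355,235,295)&(z>.036);k=circ(h,'handle');r=cv2.minAreaRect(k);print(onplane(c,T,r[0],.048),P[h].mean(0))
b=cv2.boxPoints(r);print('handle corners',[onplane(c,T,p,.048)[:2] for p in b])
p=box(290,365,235,295)&(z>.018)&(z<.030);print('port-ish',P[p].mean(0),p.sum())
m=box(405,500,200,290)&(z>.08);k=circ(m,'pot')
e=P[m&(z>.083)];A=np.c_[2*e[:,:2],np.ones(len(e))];
x=np.linalg.lstsq(A,(e[:,:2]**2).sum(1),rcond=None)[0];print('pot',x[:2],np.sqrt(x[2]+x[0]**2+x[1]**2),np.median(e[:,2]))
m=box(160,245,270,340)&(z>.066)&(z<.078);k=circ(m,'rack');r=cv2.minAreaRect(k);print('rack',onplane(c,T,r[0],.075),[onplane(c,T,q,.075)[:2] for q in cv2.boxPoints(r)])
for n,uv in dict(dial=(218,288),ball=(200,304),tee=(177,319)).items(): print(n,onplane(c,T,uv,.12),P[uv[1],uv[0]])
for n,uv,h in(('pink',(222,257),.1),('purple',(254,274),.1),('shaker',(276,326),.09),('jar',(387,313),.08),('spray',(236,200),.17),('det',(382,184),.17),('bowl',(310,168),.045),('can',(153,226),.1)): print(n,onplane(c,T,uv,h),P[uv[1],uv[0]])
s=dict(np.load('scene0.npz'))['color'][190:300,370:530]
t=c['color'][230:340,150:290]
a=cv2.resize(s,(640,440),interpolation=cv2.INTER_CUBIC);save('crop1',a)
a=cv2.resize(c['color'][225:345,150:370],None,fx=3.6,fy=3.6,interpolation=cv2.INTER_CUBIC);save('crop2',a)
E
```

```text
table z 0.0004175895863486323
lid ((320.5, 264.0), 30.45088005065918) ((320.5, 264.5), (59.0, 59.0), 90.0)
lid c [0.5207 0.0015 0.013 ]
handle ((321.0, 261.5), 12.257750511169434) ((320.94671630859375, 262.0860595703125), (24.354114532470703, 5.79428768157959), 5.19442892074585)
[0.5203 0.0007 0.048 ] [0.5205 0.001  0.0475]
handle corners [array([0.52  , 0.0327]), array([0.5346, 0.0294]), array([ 0.5206, -0.0313]), array([ 0.506 , -0.0279])]
port-ish [ 0.5192 -0.0149  0.0202] 137
pot ((451.5, 241.5), 31.120832443237305) ((451.2500305175781, 241.75), (60.81117630004883, 58.68986129760742), 45.0)
pot [ 0.522  -0.3278] 0.07363871095822247 0.08977822920042078
rack ((201.9091796875, 304.32879638671875), 35.92397689819336) ((201.85369873046875, 304.12939453125), (23.272153854370117, 69.33732604980469), 55.222171783447266)
rack [0.4521 0.3058 0.075 ] [array([0.4389, 0.3932]), array([0.5171, 0.2456]), array([0.4654, 0.2177]), array([0.3887, 0.3646])]
dial [0.4805 0.2544 0.12  ] [0.48   0.2538 0.1234]
ball [0.4485 0.3003 0.12  ] [0.449  0.3015 0.1146]
tee [0.4208 0.357  0.12  ] [0.421  0.3577 0.1172]
pink [0.5575 0.2412 0.1   ] [0.5554 0.2393 0.1114]
purple [0.5052 0.1679 0.1   ] [0.5029 0.1662 0.1157]
shaker [0.3744 0.1303 0.09  ] [0.3743 0.1299 0.0941]
jar [ 0.3694 -0.1408  0.08  ] [ 0.3694 -0.1408  0.0805]
spray [0.676  0.1834 0.17  ] [0.6854 0.1873 0.1392]
det [ 0.6684 -0.1657  0.17  ] [ 0.6834 -0.1746  0.1201]
bowl [ 0.7758 -0.005   0.045 ] [ 0.7884 -0.0062  0.0095]
can [0.6585 0.4039 0.1   ] [0.6587 0.4041 0.0994]
```

View pics/crop1.png

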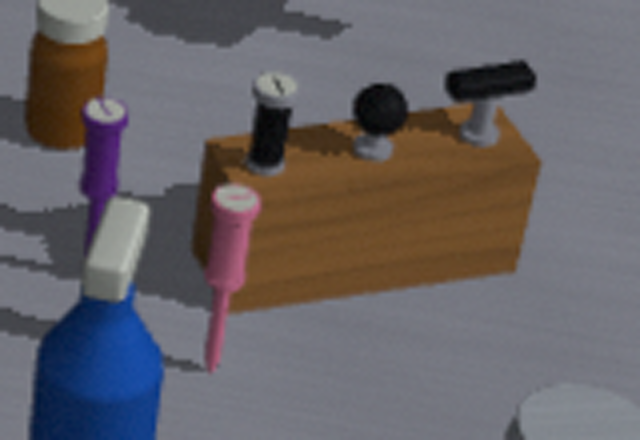

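View pics/crop2.png

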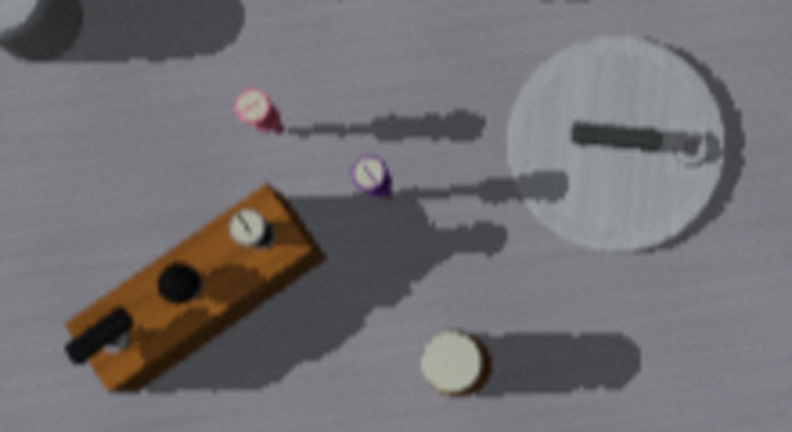

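The crops confirm it. The dial thermometer is the black grip with a white dial in the rack's end hole (crop1 about (270,120), crop2 about (248,228)). The pink and purple ones stand on the counter. The lid's port lies on the robot's right (-y) end of the bar, at crop2 (692,150).

```bash
cat > go.py <<'E'
"""go.py x y z yaw_deg(world heading of tool y): prints shift/turn shares from the present pose"""
import sys
from h import *
def go(x,y,z,yaw):
    s=observe();M=rot(s['eef_rot']);yw=np.radians(yaw)
    Y=np.array([np.cos(yw),np.sin(yw),0]);Z=np.array([0,0,-1.]);G=np.c_[np.cross(Y,Z),Y,Z]
    d=M.T@(np.array([x,y,z])-s['ee_pos'])/.2;w=R.from_matrix(M.T@G).as_rotvec()/np.pi
    print('shift',d.round(3),'turn',w.round(3),'| t',round(s['time'],2),'pos',s['ee_pos'].round(4),'open',round(s['opening'],4),'F',s['contact_force'].round(1),'q',s['qpos'].round(2))
if __name__=='__main__': go(*map(float,sys.argv[1:]))
E
python3 go.py .50 .01 .24 -13
python3 -m pendant '[[0,-1,-0.75,0,0,0,0.2],[0,-1,-0.75,0,0,0,0.2],[0,-1,-0.75,0,0,0,0.2],[0,-1,-0.75,0,0,0,0.2],[0,-1,-0.75,0,0,0,0.2],[0,-1,-0.75,0,0,0,0.2],[0,-1,-0.75,0,0,0,0.2],[0,-1,-0.75,0,0,0,0.2]]'
python3 go.py .50 .01 .24 -13
```

```text
shift [-2.253 -1.788 -0.008] turn [-0.     0.     0.436] | t 0.1 pos [0.2388 0.5226 0.2379] open 0.0879 F [0.9 0.9 0.1] q [ 0.94  0.18  1.61 -0.    1.35 -0.21]
time: 0.9
ee_pos: [0.3581, 0.3041, 0.2386]
eef_rot: [-0.0, 0.504, 0.864, -0.0]
contact_force: [-0.2, 0.1, 0.4]
opening: 0.0881
gripper_force: 0.0
shift [-1.629 -0.106 -0.008] turn [-0.    -0.     0.236] | t 0.9 pos [0.3581 0.3041 0.2386] open 0.0881 F [-0.2  0.1  0.4] q [ 0.45 -0.06  1.86  0.    1.34 -0.06]
```

```bash

python3 -m pendant '[[0,-1,-0.07,0,0,0,0.236],[0,-1,-0.07,0,0,0,0.236],[0,-1,-0.07,0,0,0,0.236],[0,-1,-0.07,0,0,0,0.236],[0,-1,-0.07,0,0,0,0.236],[0,-1,-0.07,0,0,0,0.236],[0,-1,-0.07,0,0,0,0.236],[0,-1,-0.07,0,0,0,0.236]]'
python3 go.py .50 .01 .24 -13
```

```text
time: 1.7
ee_pos: [0.4441, 0.124, 0.2386]
eef_rot: [-0.0, 0.781, 0.625, -0.0]
contact_force: [-1.0, -0.5, -0.4]
opening: 0.0881
gripper_force: 0.0
shift [-0.495  0.398 -0.007] turn [-0.    -0.     0.002] | t 1.7 pos [0.4441 0.124  0.2386] open 0.0881 F [-1.  -0.5 -0.4] q [ 0.01 -0.08  1.88  0.    1.34  0.24]
```

```bash

python3 -m pendant '[[0,-0.49,0.4,0,0,0,0],[0,-0.49,0.4,0,0,0,0],[0,-0.49,0.4,0,0,0,0],[0,-0.49,0.4,0,0,0,0],[0,-0.49,0.4,0,0,0,0],[0,-0.49,0.4,0,0,0,0],[0,-0.49,0.4,0,0,0,0],[0,-0.49,0.4,0,0,0,0]]'
python3 - <<'E'
from h import *
np.set_printoptions(precision=4,suppress=True)
st=observe();c=camera('wrist');T=pose(c,st);P=cloud(c,T);z=P[...,2];print(st['ee_pos'],T[:3,3],np.array(c['hand_eye']))
save('w1',c['color']);ok=c['depth']>0
print('table',np.median(z[ok&(z<.008)]))
m=(ok&(z>.036)&(z<.055)&(abs(P[...,0]-.52)<.06)&(abs(P[...,1])<.06)).astype(np.uint8)
k=max(cv2.findContours(m,0,cv2.CHAIN_APPROX_NONE)[0],key=cv2.contourArea);r=cv2.minAreaRect(k);b=np.array([onplane(c,T,p,.048)[:2] for p in cv2.boxPoints(r)])
print('handle',r,onplane(c,T,r[0],.048));print(b)
m=(ok&(z>.007)&(z<.02)&(np.hypot(P[...,0]-.52,P[...,1])<.1))
e=P[m];h,ctr=None,None
xy=(e[:,:2]*1e4).astype(np.int32);(cx,cy),rr=cv2.minEnclosingCircle(cv2.convexHull(xy));print('disc',cx/1e4,cy/1e4,rr/1e4)
m=ok&(z>.0185)&(z<.026)&(np.hypot(P[...,0]-.508,P[...,1]+.053)<.025);print('port',np.median(P[m],0),P[m].mean(0),m.sum())
E
```

```text
time: 2.5
ee_pos: [0.5002, 0.0099, 0.2388]
eef_rot: [0.0, 0.782, 0.623, 0.0]
contact_force: [-1.1, -0.6, -0.4]
opening: 0.0881
gripper_force: 0.0
[0.5002 0.0099 0.2388] [0.5178 0.0918 0.3843] [[ 0.0009  0.9466  0.3224  0.0838]
 [ 1.     -0.0006 -0.0009 -0.0011]
 [-0.0006  0.3224 -0.9466 -0.1455]
 [ 0.      0.      0.      1.    ]]
table -0.00037818620773694134
handle ((338.0, 208.5), (61.0, 14.0), 90.0) [0.5217 0.0037 0.048 ]
[[ 0.5212  0.0356]
 [ 0.5347  0.0325]
 [ 0.5222 -0.0301]
 [ 0.5079 -0.0268]]
disc 0.521223583984375 0.00150873384475708 0.07990403442382812
port [ 0.5088 -0.0508  0.0213] [ 0.5087 -0.051   0.0213] 281
```

View pics/w1.png

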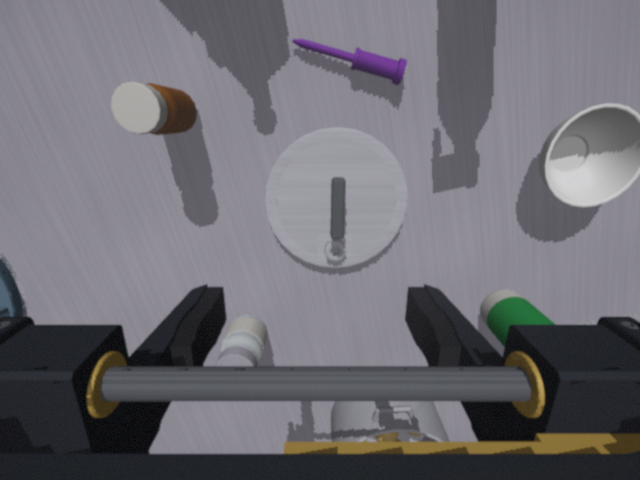

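The wrist view shows the lid at (337,200) with its port at (337,250). The purple look-alike now seems to be lying down at (350,60), although I passed nowhere near it. I'll check with the top camera.

```bash
python3 - <<'E'
from h import *
c=camera('top');a=np.hstack([cv2.resize(i[225:345,150:260],None,fx=3.6,fy=3.6,interpolation=cv2.INTER_CUBIC) for i in (np.load('top0.npz')['color'],c['color'])]);save('t1',a)
E
python3 go.py .521 .002 .10 -12.5
```

```text
shift [-0.013  0.109  0.694] turn [ 0.    -0.    -0.003] | t 2.6 pos [0.5003 0.0095 0.2388] open 0.0884 F [ 0.8  0.1 -0.3] q [-0.22  0.01  1.79  0.    1.34  0.01]
```

View pics/t1.png

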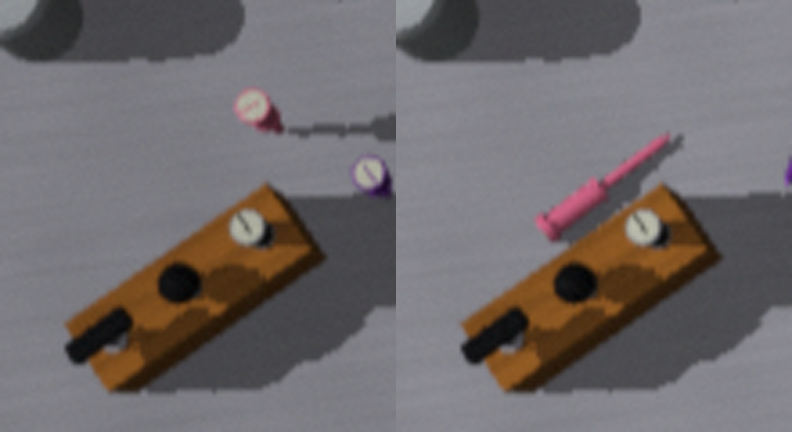

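Both look-alikes were balanced on their tips and toppled by themselves. Nothing of mine touched them, and they lie clear of the lid. Now I'll descend on the lid handle.

```bash

python3 -m pendant '[[0,-0.013,0.109,0.3,0,0,0],[0,-0.013,0.109,0.6,0,0,0],[0,-0.013,0.109,0.9,0,0,0],[0,-0.013,0.109,0.9,0,0,0],[0,-0.013,0.109,0.9,0,0,0],[0,-0.013,0.109,0.9,0,0,0],[0,-0.013,0.109,0.9,0,0,0],[0,-0.013,0.109,0.9,0,0,0]]' 
python3 go.py .521 .002 .022 -12.5
```

```text
time: 3.4
ee_pos: [0.5231, 0.001, 0.0612]
eef_rot: [0.002, 0.783, 0.622, 0.001]
contact_force: [0.3, -0.3, 0.0]
opening: 0.0884
gripper_force: 0.0
shift [ 0.003 -0.012  0.196] turn [ 0.001 -0.    -0.003] | t 3.4 pos [0.5231 0.001  0.0612] open 0.0884 F [ 0.3 -0.3  0. ] q [-0.23  0.3   1.86  0.    0.97  0.  ]
```

```bash

python3 -m pendant '[[0,0,-0.01,0.1,0,0,-0.003],[0,0,-0.01,0.19,0,0,-0.003],[0,0,-0.01,0.19,0,0,-0.003],[0,0,-0.01,0.19,0,0,-0.003],[0.5,0,-0.01,0.19,0,0,-0.003],[0.9,0,-0.01,0.19,0,0,-0.003],[0.9,0,-0.01,0.19,0,0,-0.003],[1,0,-0.01,0.19,0,0,-0.003]]' 20
python3 go.py .521 .002 .022 -12.5
python3 -m pendant '[[1,0,0,0,0,0,0],[1,0,0,0,0,0,0],[1,0,0,0,0,0,0],[1,0,0,0,0,0,0],[1,0,0,0,0,0,0],[1,0,0,0,0,0,0],[1,0,0,0,0,0,0],[1,0,0,0,0,0,0]]' 40
python3 go.py .521 .002 .022 -12.5
```

```text
time: 4.2
ee_pos: [0.5195, 0.0017, 0.0211]
eef_rot: [0.0, 0.78, 0.626, 0.0]
contact_force: [0.6, 0.1, 0.8]
opening: 0.0583
gripper_force: 0.0
shift [ 0.003  0.007 -0.004] turn [ 0. -0. -0.] | t 4.2 pos [0.5195 0.0017 0.0211] open 0.0583 F [0.6 0.1 0.8] q [-0.23  0.37  1.88  0.    0.89 -0.01]
time: 5.0
ee_pos: [0.5193, 0.0017, 0.0207]
eef_rot: [0.0, 0.78, 0.626, 0.0]
contact_force: [1.2, -0.2, -1.6]
opening: 0.013
gripper_force: 40.0
shift [ 0.003  0.008 -0.006] turn [ 0.  0. -0.] | t 5.0 pos [0.5193 0.0017 0.0207] open 0.013 F [ 1.2 -0.2 -1.6] q [-0.23  0.37  1.88 -0.    0.89 -0.01]
```

```bash

python3 -m pendant '[[1,0,0,-0.05,0,0,0],[1,0,0,-0.15,0,0,0],[1,0,0,-0.3,0,0,0],[1,0,0,-0.5,0,0,0],[1,0,0,-0.7,0,0,0],[1,0,0,-0.7,0,0,0],[1,0,0,-0.7,0,0,0],[1,0,0,-0.7,0,0,0]]' 40
python3 go.py .505 -.16 .16 -12.5
```

```text
time: 5.8
ee_pos: [0.5176, 0.0021, 0.159]
eef_rot: [-0.001, 0.78, 0.626, -0.001]
contact_force: [-0.2, 0.5, -3.2]
opening: 0.0131
gripper_force: 40.0
shift [-0.805  0.114 -0.005] turn [-0.001  0.    -0.   ] | t 5.8 pos [0.5176 0.0021 0.159 ] open 0.0131 F [-0.2  0.5 -3.2] q [-0.23  0.14  1.82 -0.    1.18 -0.01]
```

```bash

python3 -m pendant '[[1,-0.1,0.0,0,0,0,0],[1,-0.25,0.0,0,0,0,0],[1,-0.45,0.0,0,0,0,0],[1,-0.65,0.05,0,0,0,0],[1,-0.8,0.1,0,0,0,0],[1,-0.8,0.1,0,0,0,0],[1,-0.8,0.1,0,0,0,0],[1,-0.8,0.1,0,0,0,0]]' 40
python3 go.py .52 -.328 .16 -12.5
python3 - <<'E'
from h import *
np.set_printoptions(precision=4,suppress=True)
st=observe();c=camera('wrist');T=pose(c,st);P=cloud(c,T);z=P[...,2];ok=c['depth']>0
save('w2',c['color'])
m=ok&(np.hypot(P[...,0]-.522,P[...,1]+.328)<.085)&(np.hypot(P[...,0]-.522,P[...,1]+.328)>.06)&(z>.083)&(z<.097)
e=P[m];print(len(e),e[:,2].max(),np.median(e[:,2]),np.ptp(e[:,:2],0))
x=np.linalg.lstsq(np.c_[2*e[:,:2],np.ones(len(e))],(e[:,:2]**2).sum(1),rcond=None)[0];print('pot',x[:2],np.sqrt(x[2]+x[0]**2+x[1]**2))
E
```

```text
time: 6.6
ee_pos: [0.503, -0.1574, 0.1592]
eef_rot: [-0.002, 0.78, 0.626, -0.0]
contact_force: [-1.1, 0.7, -3.0]
opening: 0.013
gripper_force: 40.0
shift [-0.814  0.267 -0.006] turn [-0.001 -0.     0.   ] | t 6.6 pos [ 0.503  -0.1574  0.1592] open 0.013 F [-1.1  0.7 -3. ] q [-0.53  0.16  1.8   0.    1.18 -0.31]
155 0.09072888853145353 0.08914336466882494 [0.0112 0.0338]
pot [ 0.466  -0.3112] 0.01723615005274311
```

View pics/w2.png

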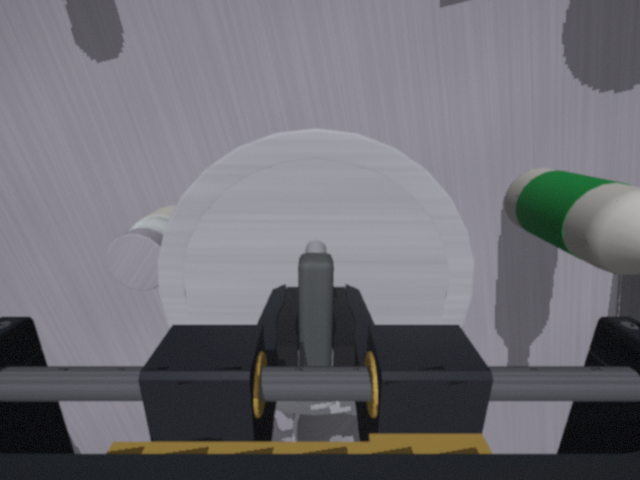

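The lid hides the pot from the wrist camera, which is expected. I'll take the second pot estimate from the first scene image, and find the lid's centre in hand from the disc edge seen here.

```bash
python3 - <<'E'
from h import *
np.set_printoptions(precision=4,suppress=True)
def fit(e):
    x=np.linalg.lstsq(np.c_[2*e[:,:2],np.ones(len(e))],(e[:,:2]**2).sum(1),rcond=None)[0];r=np.sqrt(x[2]+x[0]**2+x[1]**2);return x[:2],r,len(e)
c=dict(np.load('scene0.npz'));P=cloud(c,pose(c));d=np.hypot(P[...,0]-.522,P[...,1]+.328)
m=(c['depth']>0)&(d<.085)&(d>.06)&(P[...,2]>.086)&(P[...,2]<.095);print('pot scene',fit(P[m]),np.median(P[m][:,2]))
st=observe();c=camera('wrist');T=pose(c,st);P=cloud(c,T);z=P[...,2];print(st['ee_pos'])
m=((c['depth']>0)&(abs(z-.151)<.008)&(np.hypot(P[...,0]-.503,P[...,1]+.157)<.1)).astype(np.uint8)
k=cv2.convexHull(max(cv2.findContours(m,0,cv2.CHAIN_APPROX_NONE)[0],key=cv2.contourArea))[:,0]
k=k[k[:,1]<300];e=np.array([onplane(c,T,p,np.median(z[m>0])) for p in k]);print('disc',fit(e),np.median(z[m>0]))
M=P[m>0];print('tilt plane',np.linalg.lstsq(np.c_[M[:,:2],np.ones(len(M))],M[:,2],rcond=None)[0])
E
```

```text
pot scene (array([ 0.5282, -0.3271]), np.float64(0.07338201303367944), 244) 0.08752523646157873
[ 0.5033 -0.1573  0.1596]
disc (array([ 0.5028, -0.1559]), np.float64(0.07900353131564863), 36) 0.15122227274296032
tilt plane [0.0001 0.0025 0.1515]
```

```bash
python3 - <<'E'
from h import *
np.set_printoptions(precision=4,suppress=True)
for n in('scene0','top0'):
    c=dict(np.load(n+'.npz'));T=pose(c);P=cloud(c,T);d=np.hypot(P[...,0]-.521,P[...,1]-.002)
    m=(c['depth']>0)&(d<.1)&(P[...,2]>.007)
    xy=(P[m][:,:2]*1e4).astype(np.int32);(a,b),r=cv2.minEnclosingCircle(xy);print(n,'lid',a/1e4,b/1e4,r/1e4)
    t=(c['depth']>0)&(d>.09)&(d<.11);print('table z',np.median(P[t][:,2]))
    d=np.hypot(P[...,0]-.524,P[...,1]+.328);m=(c['depth']>0)&(d<.0865)&(P[...,2]>.078)&(P[...,2]<.096)
    xy=(P[m][:,:2]*1e4).astype(np.int32);(a,b),r=cv2.minEnclosingCircle(xy);print(n,'pot',a/1e4,b/1e4,r/1e4)
E
python3 go.py .523 -.3295 .16 -12.5
```

```text
scene0 lid 0.525466162109375 0.00030381696224212647 0.08384238891601563
table z -0.003573482977432041
scene0 pot 0.527619140625 -0.326380322265625 0.08054974365234376
top0 lid 0.520778173828125 0.003678786849975586 0.0986203857421875
table z 0.0003643914374509283
top0 pot 0.5256 -0.32905 0.0856884765625
shift [-0.82   0.28  -0.001] turn [-0.001 -0.     0.   ] | t 6.7 pos [ 0.5036 -0.1574  0.1599] open 0.013 F [-0.4  0.4 -3.3] q [-0.53  0.16  1.8   0.    1.18 -0.31]
```

```bash

python3 -m pendant '[[1,-0.1,0.03,0,0,0,0],[1,-0.25,0.08,0,0,0,0],[1,-0.45,0.15,0,0,0,0],[1,-0.65,0.22,0,0,0,0],[1,-0.75,0.26,0,0,0,0],[1,-0.815,0.28,0,0,0,0],[1,-0.815,0.28,0,0,0,0],[1,-0.815,0.28,0,0,0,0]]' 40
python3 go.py .523 -.3285 .119 -12.5
python3 - <<'E'
from h import *
c=camera('top');save('t2',cv2.resize(c['color'][150:330,360:580],None,fx=3.2,fy=3.2,interpolation=cv2.INTER_CUBIC))
c=camera('scene');s=cv2.resize(c['color'][130:270,100:260],None,fx=4,fy=4,interpolation=cv2.INTER_CUBIC);save('s2',s)
E
```

```text
time: 7.5
ee_pos: [0.5233, -0.3285, 0.1603]
eef_rot: [-0.001, 0.78, 0.626, 0.0]
contact_force: [0.9, 0.6, -3.1]
opening: 0.013
gripper_force: 40.0
shift [-0.001 -0.001  0.206] turn [-0. -0.  0.] | t 7.5 pos [ 0.5233 -0.3285  0.1603] open 0.013 F [ 0.9  0.6 -3.1] q [-0.75  0.35  1.56  0.    1.23 -0.54]
```

View pics/s2.png

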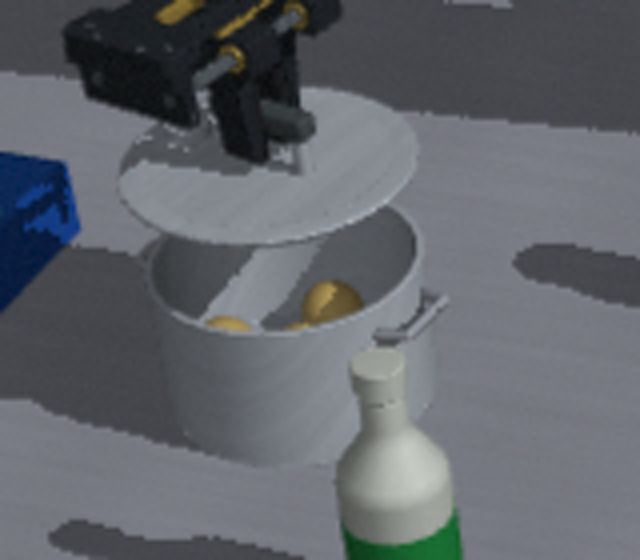

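The scene crop shows the lid held level just over the pot, with its disc at (269,165) and the rim at (285,265). I'll lower it in steps while watching force. It should be seated at TCP z ≈ 0.102, with skirt entry at 0.111.

```bash

python3 -m pendant '[[1,0,0,0.08,0,0,0],[1,0,0,0.15,0,0,0],[1,0,0,0.2,0,0,0],[1,0,0,0.23,0,0,0],[1,0,0,0.245,0,0,0],[1,0,0,0.26,0,0,0],[1,0,0,0.27,0,0,0],[1,0,0,0.27,0,0,0]]' 40
python3 go.py .523 -.3285 .102 -12.5
```

```text
time: 8.4
ee_pos: [0.5235, -0.3301, 0.1067]
eef_rot: [0.0, 0.78, 0.626, 0.0]
contact_force: [-0.2, -0.2, -2.7]
opening: 0.013
gripper_force: 40.0
shift [ 0.007 -0.004  0.024] turn [ 0.  0. -0.] | t 8.4 pos [ 0.5235 -0.3301  0.1067] open 0.013 F [-0.2 -0.2 -2.7] q [-0.75  0.42  1.59 -0.    1.13 -0.54]
```

Skirt has entered with no contact force. Lowering the rest of the way.

```bash

python3 -m pendant '[[1,0,0,0.007,0,0,0],[1,0,0,0.013,0,0,0],[1,0,0,0.018,0,0,0],[1,0,0,0.022,0,0,0],[1,0,0,0.024,0,0,0],[1,0,0,0.026,0,0,0],[1,0,0,0.026,0,0,0],[1,0,0,0.026,0,0,0]]' 25
python3 go.py .523 -.3285 .102 -12.5
```

```text
time: 9.2
ee_pos: [0.5234, -0.33, 0.1018]
eef_rot: [-0.0, 0.78, 0.626, -0.0]
contact_force: [-1.4, 0.9, -0.0]
opening: 0.0134
gripper_force: 25.0
shift [ 0.007 -0.004 -0.001] turn [-0.  0. -0.] | t 9.2 pos [ 0.5234 -0.33    0.1018] open 0.0134 F [-1.4  0.9 -0. ] q [-0.75  0.42  1.59 -0.    1.12 -0.54]
```

Weight has gone off the wrist, so the lid is resting. Release and rise.

```bash

python3 -m pendant '[[0.85,0,0,0,0,0,0],[0.7,0,0,0,0,0,0],[0.5,0,0,0,0,0,0],[0.5,0,0,0,0,0,0],[0.5,0,0,0,0,0,0],[0.5,0,0,-0.1,0,0,0],[0.5,0,0,-0.3,0,0,0],[0.5,0,0,-0.5,0,0,0]]'
python3 -m pendant '[[0.5,0,0,-0.2,0,0,0],[0.5,0.1,0,-0.4,0,0,0],[0.5,0.3,0,-0.4,0,0,0],[0.5,0.5,0,-0.4,0,0,0],[0.5,0.6,0,-0.4,0,0,0],[0.5,0.6,0,-0.4,0,0,0],[0.5,0.6,0,-0.4,0,0,0],[0.5,0.6,0,-0.4,0,0,0]]'
python3 go.py .48 .253 .24 28
python3 - <<'E'
from h import *
np.set_printoptions(precision=4,suppress=True)
st=observe();w=camera('wrist');t=camera('top')
def fit(e):
    x=np.linalg.lstsq(np.c_[2*e[:,:2],np.ones(len(e))],(e[:,:2]**2).sum(1),rcond=None)[0];return x[:2],np.sqrt(x[2]+x[0]**2+x[1]**2),len(e)
for n,c,T in(('wrist',w,pose(w,st)),('top',t,pose(t))):
    P=cloud(c,T);z=P[...,2];d=np.hypot(P[...,0]-.523,P[...,1]+.329);ok=(c['depth']>0)&(d<.1)
    m=ok&(z>.088)&(z<.098);M=P[m]
    if len(M)<50: print(n,'none');continue
    print(n,'disc z',np.median(M[:,2]),'plane',np.linalg.lstsq(np.c_[M[:,:2]-[.523,-.329],np.ones(len(M))],M[:,2],rcond=None)[0])
    k=cv2.convexHull(max(cv2.findContours(m.astype(np.uint8),0,cv2.CHAIN_APPROX_NONE)[0],key=cv2.contourArea))[:,0]
    print('disc',fit(np.array([onplane(c,T,p,.094) for p in k])))
    q=ok&(z>.110);print('handle top',P[q].mean(0),q.sum(),P[q].min(0),P[q].max(0))
    dp=np.hypot(P[...,0]-.511,P[...,1]+.383);q=ok&(z>.0995)&(z<.107)&(dp<.025);print('port',P[q].mean(0),q.sum())
save('w3',w['color']);save('t3',t['color'])
E
```

```text
time: 10.0
ee_pos: [0.5229, -0.3296, 0.2018]
eef_rot: [-0.001, 0.78, 0.626, -0.0]
contact_force: [1.0, 0.1, 0.6]
opening: 0.0442
gripper_force: 0.0
time: 10.8
ee_pos: [0.5493, -0.2139, 0.2814]
eef_rot: [0.0, 0.78, 0.626, -0.0]
contact_force: [0.7, -0.3, -0.9]
opening: 0.0439
gripper_force: 0.0
shift [ 2.204 -0.846  0.206] turn [-0.     0.    -0.225] | t 10.8 pos [ 0.5493 -0.2139  0.2814] open 0.0439 F [ 0.7 -0.3 -0.9] q [-0.57  0.18  1.52 -0.    1.44 -0.35]
wrist disc z 0.09338566198977288 plane [ 0.0009 -0.0003  0.0934]
disc (array([ 0.5233, -0.3284]), np.float64(0.07933672610980019), 34)
handle top [ 0.5239 -0.3255  0.1275] 804 [ 0.5104 -0.3608  0.114 ] [ 0.536  -0.2968  0.1304]
port [ 0.5105 -0.3851  0.1021] 186
top disc z 0.09407202451990815 plane [-0.0023  0.0025  0.0942]
disc (array([ 0.566 , -0.3498]), np.float64(0.03291860968436007), 11)
handle top [ 0.5245 -0.2528  0.5839] 1412 [ 0.4803 -0.3429  0.1169] [ 0.5711 -0.2293  0.6459]
port [nan nan nan] 0<stdin>:14: RuntimeWarning: Mean of empty slice.
  ret = um.true_divide(
```

The lid is seated level, with its disc top at about 93.5–94 mm where 94 is expected. Its centre is at (0.5233, -0.3284). Now for the thermometer.

```bash

python3 -m pendant '[[0.5,0.2,-0.07,0,0,0,0],[0.5,0.4,-0.15,0,0,0,-0.04],[0.5,0.65,-0.25,0,0,0,-0.08],[0.5,0.9,-0.35,0,0,0,-0.12],[0.5,1,-0.38,0,0,0,-0.12],[0.5,1,-0.38,0,0,0,-0.12],[0.5,1,-0.38,0,0,0,-0.12],[0.5,1,-0.38,0,0,0,-0.12]]'
python3 go.py .48 .253 .24 28
```

```text
time: 11.7
ee_pos: [0.5189, -0.0026, 0.2815]
eef_rot: [0.0, 0.649, 0.76, -0.0]
contact_force: [-0.6, -0.8, 0.6]
opening: 0.044
gripper_force: 0.0
shift [1.293 0.008 0.207] turn [-0.     0.    -0.106] | t 11.7 pos [ 0.5189 -0.0026  0.2815] open 0.044 F [-0.6 -0.8  0.6] q [-0.23  0.02  1.7  -0.    1.43 -0.39]
```

```bash

python3 -m pendant '[[0.5,0.2,0,0,0,0,0],[0.5,0.4,0,0,0,0,-0.04],[0.5,0.65,0,0.1,0,0,-0.08],[0.5,0.9,0,0.15,0,0,-0.106],[0.5,1,0.01,0.15,0,0,-0.106],[0.5,1,0.01,0.15,0,0,-0.106],[0.5,1,0.01,0.15,0,0,-0.106],[0.5,1,0.01,0.15,0,0,-0.106]]'
python3 go.py .48 .253 .19 28
python3 - <<'E'
from h import *
np.set_printoptions(precision=4,suppress=True)
st=observe();c=camera('wrist');T=pose(c,st);P=cloud(c,T);z=P[...,2];ok=c['depth']>0;save('w4',c['color']);print(T[:3,3])
m=(ok&(z>.115)&(z<.132)&(np.hypot(P[...,0]-.48,P[...,1]-.253)<.022)).astype(np.uint8)
k=max(cv2.findContours(m,0,cv2.CHAIN_APPROX_NONE)[0],key=cv2.contourArea);print('dial px',cv2.minEnclosingCircle(k),cv2.fitEllipse(k),P[m>0].mean(0),np.median(z[m>0]))
print('dial ctr',onplane(c,T,cv2.fitEllipse(k)[0],.126))
q=ok&(abs(z-.075)<.004)&(np.hypot(P[...,0]-.452,P[...,1]-.306)<.11)
k=max(cv2.findContours(q.astype(np.uint8),0,cv2.CHAIN_APPROX_NONE)[0],key=cv2.contourArea)
b=(np.array([onplane(c,T,p[0],.075)[:2] for p in k])*1e4).astype(np.float32);r=cv2.minAreaRect(b);print('rack',np.array(r[0])/1e4,np.array(r[1])/1e4,r[2])
E
```

```text
time: 12.5
ee_pos: [0.4897, 0.195, 0.2516]
eef_rot: [0.0, 0.515, 0.857, -0.0]
contact_force: [-0.4, -0.2, -0.4]
opening: 0.0442
gripper_force: 0.0
shift [0.279 0.093 0.308] turn [0. 0. 0.] | t 12.5 pos [0.4897 0.195  0.2516] open 0.0442 F [-0.4 -0.2 -0.4] q [ 0.15  0.06  1.71 -0.    1.37 -0.34]
[0.4488 0.2692 0.3971]
dial px ((342.3999938964844, 158.39999389648438), 15.482988357543945) ((342.34332275390625, 158.2421875), (29.14828872680664, 30.063730239868164), 17.66895294189453) [0.4812 0.254  0.1259] 0.1258988388549406
dial ctr [0.4811 0.2541 0.126 ]
rack [0.4585 0.2972] [0.0559 0.1429] 27.96332550048828
```

Dial at (0.481, 0.254), in agreement with the top view. Moving above it, then down to the grip.

```bash

python3 -m pendant '[[0.5,0.1,0.04,0.1,0,0,0],[0.5,0.2,0.08,0.2,0,0,0],[0.5,0.28,0.1,0.3,0,0,0],[0.5,0.284,0.1,0.4,0,0,0],[0.5,0.284,0.1,0.45,0,0,0],[0.5,0.284,0.1,0.5,0,0,0],[0.5,0.284,0.1,0.5,0,0,0],[0.5,0.284,0.1,0.5,0,0,0]]'
python3 go.py .481 .254 .083 28
```

```text
time: 13.35
ee_pos: [0.4804, 0.2557, 0.1521]
eef_rot: [0.0, 0.514, 0.858, 0.0]
contact_force: [0.5, 0.2, -0.9]
opening: 0.0443
gripper_force: 0.0
shift [-0.009 -0.002  0.346] turn [0.    0.    0.001] | t 13.35 pos [0.4804 0.2557 0.1521] open 0.0443 F [ 0.5  0.2 -0.9] q [ 0.27  0.21  1.76 -0.    1.17 -0.22]
```

```bash

python3 -m pendant '[[0.5,-0.008,0,0.08,0,0,0],[0.5,-0.008,0,0.18,0,0,0],[0.5,-0.008,0,0.27,0,0,0],[0.5,-0.008,0,0.32,0,0,0],[0.5,-0.008,0,0.34,0,0,0],[0.5,-0.008,0,0.34,0,0,0],[0.5,-0.008,0,0.34,0,0,0],[0.5,-0.008,0,0.34,0,0,0]]'
python3 go.py .481 .254 .083 28
python3 -m pendant '[[0.65,0,0,0,0,0,0],[0.75,0,0,0,0,0,0],[0.85,0,0,0,0,0,0],[0.9,0,0,0,0,0,0],[1,0,0,0,0,0,0],[1,0,0,0,0,0,0],[1,0,0,0,0,0,0],[1,0,0,0,0,0,0]]' 15
python3 go.py .481 .254 .083 28
```

```text
time: 14.15
ee_pos: [0.4812, 0.255, 0.0845]
eef_rot: [0.001, 0.514, 0.858, 0.001]
contact_force: [1.0, 0.1, -0.0]
opening: 0.0444
gripper_force: 0.0
shift [-0.004 -0.003  0.008] turn [0.001 0.    0.001] | t 14.15 pos [0.4812 0.255  0.0845] open 0.0444 F [ 1.   0.1 -0. ] q [ 0.27  0.31  1.8   0.    1.04 -0.22]
time: 14.95
ee_pos: [0.4807, 0.2548, 0.0838]
eef_rot: [0.0, 0.514, 0.858, 0.0]
contact_force: [0.9, -0.0, 3.0]
opening: 0.022
gripper_force: 16.4
shift [-0.004 -0.001  0.004] turn [0.    0.    0.001] | t 14.95 pos [0.4807 0.2548 0.0838] open 0.022 F [ 0.9 -0.   3. ] q [ 0.27  0.31  1.8  -0.    1.03 -0.22]
```

The opening is 22 mm and not the roughly 17 mm I'd expect for an 18 mm grip. The pad tops have probably caught the 24 mm dial, so I'll reopen, go 3.5 mm lower and close again.

```bash

python3 -m pendant '[[0.7,0,0,0,0,0,0],[0.6,0,0,0,0,0,0],[0.6,0,0,0.009,0,0,0],[0.6,0,0,0.018,0,0,0],[0.6,0,0,0.018,0,0,0],[0.6,0,0,0.018,0,0,0],[0.6,0,0,0.018,0,0,0],[0.6,0,0,0.018,0,0,0]]'
python3 go.py .481 .254 .080 28
python3 -m pendant '[[0.7,0,0,0,0,0,0],[0.75,0,0,0,0,0,0],[0.8,0,0,0,0,0,0],[0.85,0,0,0,0,0,0],[1,0,0,0,0,0,0],[1,0,0,0,0,0,0],[1,0,0,0,0,0,0],[1,0,0,0,0,0,0]]' 15
python3 go.py .481 .254 .080 28
python3 - <<'E'
from h import *
st=observe();c=camera('wrist');T=pose(c,st);P=cloud(c,T);z=P[...,2];save('w5',c['color'][:,120:560])
m=(c['depth']>0)&(z>.115)&(z<.135)&(np.hypot(P[...,0]-.48,P[...,1]-.254)<.02);print(P[m].mean(0),np.median(z[m]),m.sum())
E
```

```text
time: 15.75
ee_pos: [0.4805, 0.2548, 0.08]
eef_rot: [0.0, 0.514, 0.858, 0.0]
contact_force: [0.5, -0.1, -0.1]
opening: 0.0353
gripper_force: 0.0
shift [-0.005  0.    -0.   ] turn [0.    0.    0.001] | t 15.75 pos [0.4805 0.2548 0.08  ] open 0.0353 F [ 0.5 -0.1 -0.1] q [ 0.27  0.31  1.8  -0.    1.03 -0.22]
time: 16.55
ee_pos: [0.4806, 0.2548, 0.08]
eef_rot: [0.0, 0.514, 0.858, 0.0]
contact_force: [-0.0, 0.2, 0.4]
opening: 0.023
gripper_force: 15.0
shift [-0.005  0.    -0.   ] turn [0.    0.    0.001] | t 16.55 pos [0.4806 0.2548 0.08  ] open 0.023 F [-0.   0.2  0.4] q [ 0.27  0.31  1.8   0.    1.03 -0.22]
[0.47671552 0.26008859 0.12379652] 0.12447449324811387 3096
```

View pics/w5.png

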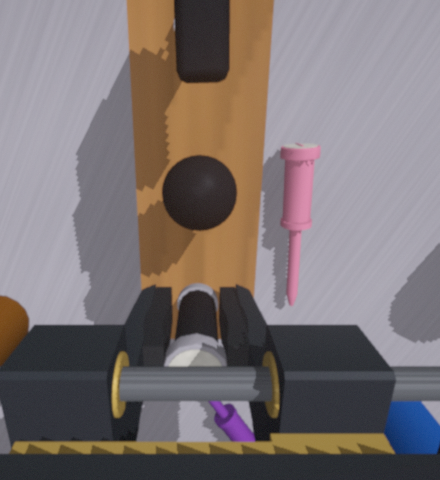

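The wrist view shows both fingers clamping the white dial at (195,350) and a gap on the black grip below it. The finger faces run past the pads, so only the dial's edge can be held. I'll grip the dial at the pads' centre instead, with TCP z ≈ 0.1035. The probe then hangs plumb, and the fingers stay above the handle bar during insertion.

```bash

python3 -m pendant '[[0.7,0,0,0,0,0,0],[0.6,0,0,0,0,0,0],[0.6,-0.005,0,-0.04,0,0,0],[0.6,-0.005,0,-0.08,0,0,0],[0.6,-0.005,0,-0.118,0,0,0],[0.6,-0.005,0,-0.118,0,0,0],[0.6,-0.005,0,-0.118,0,0,0],[0.6,-0.005,0,-0.118,0,0,0]]'
python3 go.py .481 .254 .1035 28
python3 -m pendant '[[0.7,0,0,0,0,0,0],[0.75,0,0,0,0,0,0],[0.8,0,0,0,0,0,0],[0.85,0,0,0,0,0,0],[1,0,0,0,0,0,0],[1,0,0,0,0,0,0],[1,0,0,0,0,0,0],[1,0,0,0,0,0,0]]' 25
python3 go.py .481 .254 .1035 28
```

```text
time: 17.4
ee_pos: [0.4808, 0.2538, 0.1034]
eef_rot: [-0.0, 0.514, 0.858, -0.0]
contact_force: [-0.6, -0.7, -0.7]
opening: 0.0353
gripper_force: 0.0
shift [ 0.     0.001 -0.001] turn [-0.    -0.     0.001] | t 17.4 pos [0.4808 0.2538 0.1034] open 0.0353 F [-0.6 -0.7 -0.7] q [ 0.27  0.28  1.79 -0.    1.07 -0.22]
time: 18.2
ee_pos: [0.4809, 0.2539, 0.1035]
eef_rot: [-0.0, 0.514, 0.858, -0.0]
contact_force: [-1.2, -0.7, -1.0]
opening: 0.0178
gripper_force: 33.9
shift [0.    0.001 0.   ] turn [-0.    -0.     0.001] | t 18.2 pos [0.4809 0.2539 0.1035] open 0.0178 F [-1.2 -0.7 -1. ] q [ 0.27  0.28  1.79 -0.    1.07 -0.22]
```

```bash

python3 -m pendant '[[1,0,0,0,0,0,0],[1,0,0,0,0,0,0],[1,0,0,0,0,0,0],[1,0,0,0,0,0,0],[1,0,0,0,0,0,0],[1,0,0,0,0,0,0],[1,0,0,0,0,0,0],[1,0,0,0,0,0,0]]' 25
python3 - <<'E'
from h import *
np.set_printoptions(precision=4,suppress=True)
st=observe();print(st['opening'],st['gripper_force'],st['contact_force']);c=camera('wrist');T=pose(c,st);P=cloud(c,T);z=P[...,2];save('w6',c['color'])
d=np.hypot(P[...,0]-.481,P[...,1]-.254);im=c['color'].astype(int)
m=(c['depth']>0)&(d<.02)&(z>.08)&(z<.16)
for a in np.arange(.08,.16,.005):
    q=m&(z>=a)&(z<a+.005)
    if q.sum()>5: print(round(a,3),q.sum(),P[q].mean(0),im[q].mean(0).round())
E
```

```text
time: 19.0
ee_pos: [0.4809, 0.2539, 0.1035]
eef_rot: [-0.0, 0.514, 0.858, -0.0]
contact_force: [-0.0, -0.5, -1.1]
opening: 0.0175
gripper_force: 33.9
0.017460027808136123 33.89482520520687 [-0.02   -0.4721 -1.1246]
0.08 160 [0.4777 0.2593 0.082 ] [93. 87. 91.]
0.085 136 [0.4769 0.2593 0.0877] [50. 43. 43.]
0.09 142 [0.4774 0.2595 0.0926] [49. 42. 41.]
0.095 142 [0.4772 0.2592 0.0974] [48. 41. 41.]
0.1 274 [0.4773 0.2601 0.1029] [54. 46. 44.]
0.105 373 [0.4773 0.2609 0.1075] [49. 45. 46.]
0.11 390 [0.4772 0.2613 0.1124] [55. 51. 53.]
0.115 247 [0.4768 0.2621 0.1175] [53. 50. 52.]
0.12 513 [0.4766 0.2624 0.1227] [88. 86. 91.]
0.125 2344 [0.4795 0.255  0.1272] [150. 148. 148.]
0.13 300 [0.4777 0.2622 0.1324] [48. 47. 50.]
0.135 285 [0.4771 0.2622 0.1375] [47. 46. 49.]
0.14 380 [0.477  0.2622 0.1426] [47. 47. 50.]
0.145 1181 [0.4779 0.2589 0.1476] [48. 48. 51.]
0.15 130 [0.4834 0.2643 0.1526] [37. 37. 42.]
0.155 122 [0.4852 0.2592 0.1577] [42. 39. 48.]
```

The probe is firmly held with its dial top still in place. Lifting gently at first to check that it follows.

```bash

python3 -m pendant '[[1,0,0,-0.02,0,0,0],[1,0,0,-0.04,0,0,0],[1,0,0,-0.07,0,0,0],[1,0,0,-0.1,0,0,0],[1,0,0,-0.13,0,0,0],[1,0,0,-0.15,0,0,0],[1,0,0,-0.15,0,0,0],[1,0,0,-0.15,0,0,0]]' 25
python3 - <<'E'
from h import *
np.set_printoptions(precision=4,suppress=True)
st=observe();print(st['opening'],st['gripper_force'],st['contact_force'],st['ee_pos']);c=camera('wrist');T=pose(c,st);P=cloud(c,T);z=P[...,2];save('w7',c['color'])
d=np.hypot(P[...,0]-.481,P[...,1]-.254);im=c['color'].min(2)
m=(c['depth']>0)&(d<.02)&(im>110)&(z>.1);print(m.sum(),P[m].mean(0),np.median(z[m]),np.percentile(z[m],[5,95]))
M=P[m&(abs(z-np.median(z[m]))<.004)];print(np.linalg.lstsq(np.c_[M[:,:2]-M[:,:2].mean(0),np.ones(len(M))],M[:,2],rcond=None)[0])
E
```

```text
time: 19.85
ee_pos: [0.4809, 0.2539, 0.1336]
eef_rot: [0.0, 0.514, 0.858, 0.0]
contact_force: [-0.6, -0.3, -0.9]
opening: 0.0178
gripper_force: 34.1
0.017816542488961383 34.130515437573195 [-0.5689 -0.2973 -0.8539] [0.4809 0.2539 0.1336]
2244 [0.4788 0.2554 0.1525] 0.15702292133482582 [0.1096 0.1581]
[ 0.0223 -0.0389  0.157 ]
```

It follows without slipping and the dial stays level. Lifting clear, then carrying it to the port.

```bash

python3 -m pendant '[[1,0,0,-0.1,0,0,0],[1,0,0,-0.25,0,0,0],[1,0,0,-0.4,0,0,0],[1,0,0,-0.55,0,0,0],[1,0,0,-0.6,0,0,0],[1,0,0,-0.6,0,0,0],[1,0,0,-0.6,0,0,0],[1,0,0,-0.6,0,0,0]]' 25
python3 go.py .511 -.382 .25 -12.5
```

```text
time: 20.7
ee_pos: [0.4799, 0.2536, 0.2513]
eef_rot: [-0.001, 0.514, 0.858, -0.001]
contact_force: [-0.3, 0.7, 0.1]
opening: 0.018
gripper_force: 34.9
shift [-2.875 -1.363  0.009] turn [-0.001  0.     0.226] | t 20.7 pos [0.4799 0.2536 0.2513] open 0.018 F [-0.3  0.7  0.1] q [ 0.27  0.1   1.67  0.    1.37 -0.22]
```

```bash

python3 -m pendant '[[1,-0.1,0.05,0,0,0,0],[1,-0.25,0.12,0,0,0,0.03],[1,-0.45,0.22,0,0,0,0.06],[1,-0.65,0.3,0,0,0,0.09],[1,-0.85,0.4,0,0,0,0.12],[1,-1,0.45,0,0,0,0.12],[1,-1,0.45,0,0,0,0.12],[1,-1,0.45,0,0,0,0.12]]' 25
python3 go.py .50 -.36 .25 -12.5
```

```text
time: 21.5
ee_pos: [0.654, 0.1196, 0.2512]
eef_rot: [-0.001, 0.666, 0.746, -0.001]
contact_force: [-0.9, 0.1, -0.8]
opening: 0.0178
gripper_force: 34.9
shift [-2.295 -1.037  0.008] turn [-0.001 -0.     0.106] | t 21.5 pos [0.654  0.1196 0.2512] open 0.0178 F [-0.9  0.1 -0.8] q [ 0.    0.37  1.35  0.    1.43 -0.11]
```

I got the sign of the tool-y shift wrong and swung outward. There was no contact and the hold is unchanged. Correcting now, moving inward first.

```bash

python3 -m pendant '[[1,-0.1,-0.15,0,0,0,0],[1,-0.25,-0.35,0,0,0,0.03],[1,-0.45,-0.55,0,0,0,0.06],[1,-0.65,-0.75,0,0,0,0.09],[1,-0.85,-0.85,0,0,0,0.106],[1,-1,-0.85,0,0,0,0.106],[1,-1,-0.85,0,0,0,0.106],[1,-1,-0.85,0,0,0,0.106]]' 25
python3 go.py .511 -.382 .25 -12.5
```

```text
time: 22.3
ee_pos: [0.508, -0.0973, 0.2532]
eef_rot: [-0.001, 0.78, 0.626, 0.0]
contact_force: [0.8, 1.1, -0.3]
opening: 0.0176
gripper_force: 34.6
shift [-1.387  0.323  0.014] turn [-0. -0. -0.] | t 22.3 pos [ 0.508  -0.0973  0.2532] open 0.0176 F [ 0.8  1.1 -0.3] q [-0.42  0.04  1.73  0.    1.37 -0.2 ]
```

```bash

python3 -m pendant '[[1,-0.1,0.03,0,0,0,0],[1,-0.25,0.06,0,0,0,0],[1,-0.4,0.1,0,0,0,0],[1,-0.5,0.15,0,0,0,0],[1,-0.6,0.2,0,0,0,0],[1,-0.65,0.25,0,0,0,0],[1,-0.65,0.25,0,0,0,0],[1,-0.65,0.25,0,0,0,0]]' 25
python3 go.py .511 -.382 .25 -12.5
python3 - <<'E'
from h import *
np.set_printoptions(precision=4,suppress=True)
st=observe();c=camera('wrist');T=pose(c,st);P=cloud(c,T);z=P[...,2];ok=c['depth']>0
m=ok&(z>.0985)&(z<.108)&(np.hypot(P[...,0]-.511,P[...,1]+.383)<.022)
k=np.argwhere(m)
if len(k)>20:
    e=cv2.fitEllipse(cv2.convexHull(k[:,::-1].astype(np.int32)));print('ell',e,len(k),'port',onplane(c,T,e[0],.103),P[m].mean(0))
d=np.hypot(P[...,0]-.5233,P[...,1]+.3284);q=(ok&(z>.085)&(z<.1)&(d<.09)).astype(np.uint8)
h=cv2.convexHull(max(cv2.findContours(q,0,cv2.CHAIN_APPROX_NONE)[0],key=cv2.contourArea))[:,0];e=np.array([onplane(c,T,p,.094) for p in h])
x=np.linalg.lstsq(np.c_[2*e[:,:2],np.ones(len(e))],(e[:,:2]**2).sum(1),rcond=None)[0];print('disc',x[:2],np.sqrt(x[2]+x[0]**2+x[1]**2),h.min(0),h.max(0))
u=k[:,1].mean() if len(k) else 320;v=k[:,0].mean() if len(k) else 240
w=cv2.resize(c['color'],(400,300))
s=camera('scene');ps=np.array([pose(s)]) ;save('s3full',s['color'])
Ts=pose(s);pc=np.linalg.inv(Ts)@np.r_[st['ee_pos'],1];K=s['mtx'];uu=K[0,0]*pc[0]/-pc[2]+K[0,2];vv=-K[1,1]*pc[1]/-pc[2]+K[1,2];print('tcp in scene',uu,vv)
a=int(np.clip(uu-75,0,490));b=int(np.clip(vv-50,0,330))
print('crop origin',a,b)
big=np.hstack([cv2.resize(c['color'],(400,300)),cv2.resize(s['color'][b:b+150,a:a+150],(300,300),interpolation=cv2.INTER_CUBIC)]);save('mix',big)
E
```

```text
time: 23.1
ee_pos: [0.5296, -0.2342, 0.2531]
eef_rot: [-0.001, 0.779, 0.626, 0.0]
contact_force: [-0.2, 0.2, -0.3]
opening: 0.0176
gripper_force: 34.6
shift [-0.742  0.068  0.015] turn [-0. -0.  0.] | t 23.1 pos [ 0.5296 -0.2342  0.2531] open 0.0176 F [-0.2  0.2 -0.3] q [-0.62  0.18  1.58  0.    1.38 -0.4 ]
ell ((328.8546447753906, 355.5377197265625), (19.384687423706055, 22.18027114868164), 98.59140014648438) 177 port [ 0.5107 -0.3817  0.103 ] [ 0.5106 -0.3872  0.1021]
disc [ 0.5233 -0.326 ] 0.07754358845133641 [252 230] [408 324]
tcp in scene 201.41113802438718 133.29441444607278
crop origin 126 83
```

```bash

python3 -m pendant '[[1,-0.1,0.01,0,0,0,0],[1,-0.25,0.02,0,0,0,0],[1,-0.45,0.04,0,0,0,0],[1,-0.6,0.06,0,0,0,0],[1,-0.7,0.068,0,0,0,0],[1,-0.742,0.068,0.1,0,0,0],[1,-0.742,0.068,0.18,0,0,0],[1,-0.742,0.068,0.18,0,0,0]]' 25
python3 -m pendant '[[1,0,0,0,0,0,0],[1,0,0,0,0,0,0],[1,0,0,0,0,0,0],[1,0,0,0,0,0,0],[1,0,0,0,0,0,0],[1,0,0,0,0,0,0],[1,0,0,0,0,0,0],[1,0,0,0,0,0,0]]' 25
python3 go.py .511 -.382 .21 -12.5
python3 - <<'E'
from h import *
np.set_printoptions(precision=4,suppress=True)
st=observe();p=st['ee_pos']
for n in('scene','wrist','top'):
    c=camera(n);T=pose(c,st);P=cloud(c,T);z=P[...,2];ok=c['depth']>0;d=np.hypot(P[...,0]-p[0],P[...,1]-p[1]);print(n)
    for a in np.arange(.105,.24,.01):
        q=ok&(d<.022)&(z>=a)&(z<a+.01)
        if q.sum()>5: print(round(a,3),q.sum(),P[q].mean(0),c['color'][q].mean(0).round())
    if n=='scene':
        pc=np.linalg.inv(T)@np.r_[p,1];K=c['mtx'];u=K[0,0]*pc[0]/-pc[2]+K[0,2];v=-K[1,1]*pc[1]/-pc[2]+K[1,2];print(u,v)
        a,b=int(u-60),int(max(v-30,0));save('s4',cv2.resize(c['color'][b:b+110,a:a+130],None,fx=5,fy=5,interpolation=cv2.INTER_CUBIC))
E
```

```text
time: 24.0
ee_pos: [0.5094, -0.3813, 0.2141]
eef_rot: [-0.003, 0.78, 0.626, -0.0]
contact_force: [0.3, 0.4, -0.9]
opening: 0.0178
gripper_force: 34.6
time: 24.8
ee_pos: [0.5105, -0.3837, 0.2175]
eef_rot: [-0.0, 0.78, 0.626, -0.0]
contact_force: [-0.2, 0.5, -1.1]
opening: 0.0177
gripper_force: 34.6
shift [0.009 0.001 0.038] turn [-0. -0. -0.] | t 24.8 pos [ 0.5105 -0.3837  0.2175] open 0.0177 F [-0.2  0.5 -1.1] q [-0.83  0.34  1.46 -0.    1.35 -0.61]
scene
0.125 10 [ 0.5152 -0.3854  0.132 ] [104. 106. 114.]
0.135 12 [ 0.5168 -0.3842  0.1408] [103. 105. 112.]
0.145 16 [ 0.5166 -0.3837  0.1501] [109. 110. 118.]
0.155 14 [ 0.5162 -0.3842  0.1599] [105. 107. 114.]
0.165 17 [ 0.5167 -0.3835  0.1704] [105. 107. 115.]
0.175 12 [ 0.5167 -0.3834  0.1802] [ 95.  97. 104.]
0.185 33 [ 0.5187 -0.3822  0.191 ] [79. 81. 87.]
0.195 33 [ 0.5201 -0.3813  0.1996] [22. 24. 26.]
0.205 29 [ 0.5183 -0.3793  0.2092] [20. 21. 24.]
0.215 53 [ 0.5131 -0.3766  0.2198] [25. 26. 29.]
0.225 59 [ 0.5111 -0.3754  0.2298] [33. 35. 38.]
0.235 82 [ 0.5092 -0.3778  0.2402] [70. 71. 73.]
141.8147429478559 134.97786536260332
wrist
0.135 41 [ 0.5109 -0.382   0.1412] [123. 121. 130.]
0.145 63 [ 0.5109 -0.3819  0.1498] [123. 121. 130.]
0.155 69 [ 0.5106 -0.3817  0.1601] [121. 119. 127.]
0.165 72 [ 0.5107 -0.3817  0.1697] [123. 120. 129.]
0.185 244 [ 0.5111 -0.3782  0.193 ] [123. 120. 129.]
0.195 255 [ 0.5112 -0.3779  0.2   ] [47. 47. 51.]
0.205 304 [ 0.5111 -0.3778  0.2101] [39. 39. 43.]
0.215 769 [ 0.5118 -0.3766  0.2205] [43. 43. 47.]
0.225 768 [ 0.5125 -0.3756  0.2298] [50. 50. 55.]
0.235 2997 [ 0.5106 -0.3809  0.2406] [126. 125. 127.]
top
```

View pics/s4.png

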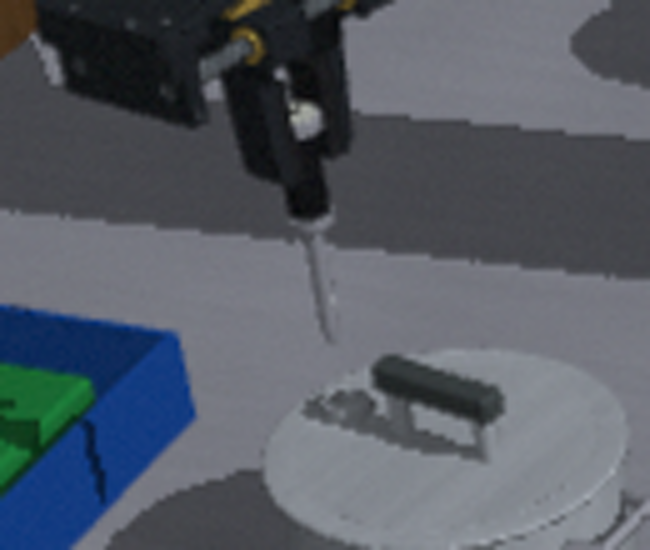

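The scene crop shows the thermometer upright at (320,270), just above and in line with the port's shadowed spot at (335,405), and the lid flat. I'll measure the port in the same scene view, so camera bias cancels against the probe.

```bash
python3 - <<'E'
from h import *
np.set_printoptions(precision=4,suppress=True)
st=observe()
for n in('scene','wrist'):
    c=camera(n);T=pose(c,st);P=cloud(c,T);z=P[...,2];ok=c['depth']>0
    b=np.array([.0035,-.0015]) if n=='scene' else np.zeros(2)
    d=np.hypot(P[...,0]-.511-b[0],P[...,1]+.382-b[1]);near=ok&(d<.024)
    print(n,'disc z',np.median(z[near&(d>.016)]),near.sum())
    z0=np.median(z[near&(d>.016)&(z<.098)])
    for lo,hi in((.005,.012),(.007,.012)):
        q=near&(z>z0+lo)&(z<z0+hi);M=P[q][:,:2]
        if len(M)<5: continue
        h=cv2.convexHull(np.argwhere(q)[:,::-1].astype(np.int32));e=cv2.minAreaRect(h)
        print(lo,len(M),'mean',M.mean(0)-b,'mid',(M.min(0)+M.max(0))/2-b,np.ptp(M,0),'ray',onplane(c,T,e[0],z0+.009)[:2]-b,e[1])
E
```

```text
scene disc z 0.28549748983392303 1416
wrist disc z 0.29856230739164413 20970
0.005 576 mean [ 0.5109 -0.382 ] mid [ 0.5109 -0.3826] [0.024  0.0237] ray [ 0.511  -0.3819] (28.0, 29.0)
0.007 536 mean [ 0.5108 -0.3822] mid [ 0.5109 -0.3826] [0.024  0.0237] ray [ 0.511  -0.3819] (28.0, 29.0)
```

The wrist camera now sees the whole port ring, centred at (0.511, -0.382). A 2 mm correction along tool x, then down in guarded steps.

```bash

python3 -m pendant '[[1,0.01,0.001,0,0,0,0],[1,0.01,0.001,0.02,0,0,0],[1,0.01,0.001,0.05,0,0,0],[1,0.01,0.001,0.08,0,0,0],[1,0.01,0.001,0.11,0,0,0],[1,0.01,0.001,0.14,0,0,0],[1,0.01,0.001,0.16,0,0,0],[1,0.01,0.001,0.16,0,0,0]]' 25
python3 go.py .511 -.382 .131 -12.5
```

```text
time: 25.85
ee_pos: [0.5108, -0.3814, 0.1845]
eef_rot: [-0.001, 0.78, 0.626, -0.0]
contact_force: [-0.1, -0.4, -0.5]
opening: 0.018
gripper_force: 34.6
shift [-0.003  0.002  0.267] turn [-0. -0. -0.] | t 25.85 pos [ 0.5108 -0.3814  0.1845] open 0.018 F [-0.1 -0.4 -0.5] q [-0.83  0.37  1.49  0.    1.29 -0.61]
```

Tip is about 9 mm inside the bore with no contact force. Continuing.

```bash

python3 -m pendant '[[1,0,0,0.03,0,0,0],[1,0,0,0.06,0,0,0],[1,0,0,0.09,0,0,0],[1,0,0,0.12,0,0,0],[1,0,0,0.15,0,0,0],[1,0,0,0.18,0,0,0],[1,0,0,0.21,0,0,0],[1,0,0,0.22,0,0,0]]' 25
python3 go.py .511 -.382 .131 -12.5
```

```text
time: 26.65
ee_pos: [0.5108, -0.3814, 0.1405]
eef_rot: [-0.001, 0.78, 0.626, -0.0]
contact_force: [0.2, 0.7, -1.0]
opening: 0.0175
gripper_force: 34.6
shift [-0.003  0.002  0.047] turn [-0. -0. -0.] | t 26.65 pos [ 0.5108 -0.3814  0.1405] open 0.0175 F [ 0.2  0.7 -1. ] q [-0.83  0.41  1.52 -0.    1.21 -0.61]
```

```bash

python3 -m pendant '[[1,0,0,0.01,0,0,0],[1,0,0,0.02,0,0,0],[1,0,0,0.03,0,0,0],[1,0,0,0.038,0,0,0],[1,0,0,0.043,0,0,0],[1,0,0,0.047,0,0,0],[1,0,0,0.05,0,0,0],[1,0,0,0.05,0,0,0]]' 25
python3 go.py .511 -.382 .131 -12.5
```

```text
time: 27.45
ee_pos: [0.5111, -0.3817, 0.1315]
eef_rot: [-0.0, 0.78, 0.626, -0.0]
contact_force: [-0.1, -0.7, -1.1]
opening: 0.0174
gripper_force: 34.6
shift [-0.002 -0.     0.002] turn [-0. -0. -0.] | t 27.45 pos [ 0.5111 -0.3817  0.1315] open 0.0174 F [-0.1 -0.7 -1.1] q [-0.83  0.42  1.52 -0.    1.19 -0.61]
```

```bash

python3 -m pendant '[[1,0,0,0.002,0,0,0],[1,0,0,0.004,0,0,0],[1,0,0,0.006,0,0,0],[1,0,0,0.008,0,0,0],[1,0,0,0.009,0,0,0],[1,0,0,0.01,0,0,0],[1,0,0,0.01,0,0,0],[1,0,0,0.01,0,0,0]]' 25
python3 go.py .511 -.382 .131 -12.5
```

```text
time: 28.25
ee_pos: [0.5113, -0.3819, 0.1302]
eef_rot: [0.0, 0.78, 0.626, -0.0]
contact_force: [-1.3, 1.6, 4.3]
opening: 0.0178
gripper_force: 33.3
shift [-0.001 -0.002 -0.004] turn [ 0.  0. -0.] | t 28.25 pos [ 0.5113 -0.3819  0.1302] open 0.0178 F [-1.3  1.6  4.3] q [-0.83  0.43  1.53 -0.    1.19 -0.61]
```

The upward reaction of about 5 N shows the collar is on the port. Release, then rise straight up.

```bash

python3 -m pendant '[[0.8,0,0,0,0,0,0],[0.7,0,0,0,0,0,0],[0.6,0,0,0,0,0,0],[0.5,0,0,0,0,0,0],[0.4,0,0,0,0,0,0],[0.4,0,0,0,0,0,0],[0.4,0,0,0,0,0,0],[0.4,0,0,0,0,0,0]]'
python3 -m pendant '[[0.4,0,0,-0.05,0,0,0],[0.4,0,0,-0.15,0,0,0],[0.4,0,0,-0.3,0,0,0],[0.4,0,0,-0.5,0,0,0],[0.4,0,0,-0.6,0,0,0],[0.4,0.2,0,-0.7,0,0,0],[0.4,0.4,0,-0.7,0,0,0],[0.4,0.6,0,-0.7,0,0,0]]'
python3 -m pendant '[[0.4,0,0,0,0,0,0],[0.4,0.2,-0.1,0,0,0,0],[0.4,0.4,-0.2,0,0,0,0],[0.4,0.4,-0.2,0,0,0,0],[0.4,0.4,-0.2,0,0,0,0],[0.4,0.4,-0.2,0,0,0,0],[0.4,0.4,-0.2,0,0,0,0],[0.4,0.4,-0.2,0,0,0,0]]'
python3 - <<'E'
from h import *
np.set_printoptions(precision=4,suppress=True)
st=observe();print(st['time'],st['ee_pos'],st['contact_force'])
for n in('wrist','scene'):
    c=camera(n);T=pose(c,st);P=cloud(c,T);z=P[...,2];ok=c['depth']>0;save('end_'+n,c['color'])
    b=np.array([.0035,-.0015]) if n=='scene' else np.zeros(2)
    d=np.hypot(P[...,0]-.511-b[0],P[...,1]+.382-b[1])
    q=ok&(d<.02)&(z>.14)&(z<.17);print(n,'dial',P[q].mean(0),np.median(z[q]),np.percentile(z[q],95),q.sum())
    q=ok&(d<.02)&(z>.11)&(z<.135);print('grip',P[q].mean(0),q.sum())
    D=np.hypot(P[...,0]-.5233-b[0],P[...,1]+.3284-b[1]);q=ok&(D<.078)&(z>.085)&(z<.099);M=P[q]
    print('disc',np.median(M[:,2]),np.linalg.lstsq(np.c_[M[:,:2]-M[:,:2].mean(0),np.ones(len(M))],M[:,2],rcond=None)[0])
a=np.load('scene0.npz')['color'].astype(int);df=(abs(a-c['color'].astype(int)).max(2)>40).astype(np.uint8)
nn,_,s,ce=cv2.connectedComponentsWithStats(cv2.morphologyEx(df,cv2.MORPH_OPEN,np.ones((3,3),np.uint8)))
print([(s[i,:5].tolist()) for i in range(1,nn) if s[i,4]>30])
E
```

```text
time: 29.05
ee_pos: [0.5111, -0.3818, 0.1295]
eef_rot: [0.0, 0.78, 0.626, -0.0]
contact_force: [0.3, 0.1, 0.2]
opening: 0.0527
gripper_force: 0.0
time: 29.85
ee_pos: [0.5376, -0.2639, 0.2716]
eef_rot: [0.001, 0.78, 0.625, 0.0]
contact_force: [0.8, -0.1, -0.4]
opening: 0.0532
gripper_force: 0.0
time: 30.65
ee_pos: [0.5155, -0.1789, 0.2694]
eef_rot: [-0.0, 0.78, 0.625, -0.0]
contact_force: [-0.7, -0.0, -1.3]
opening: 0.0531
gripper_force: 0.0
30.65 [ 0.5155 -0.1789  0.2694] [-0.7386 -0.019  -1.2899]
wrist dial [ 0.511  -0.3795  0.1518] 0.15337265681786538 0.15460201009459346 489
grip [ 0.5086 -0.3792  0.1331] 9
disc 0.09336657104504265 [0.0002 0.0005 0.0934]
scene dial [ 0.5183 -0.3815  0.1492] 0.15041415866801788 0.15319566254042097 83
grip [ 0.5201 -0.38    0.1225] 82
disc 0.09150502353987144 [-0.0027 -0.0037  0.0915]
[[196, 0, 140, 115, 5338], [334, 0, 10, 8, 72], [393, 0, 39, 31, 749], [436, 0, 43, 61, 847], [547, 0, 93, 134, 5329], [384, 4, 10, 9, 68], [326, 6, 11, 11, 69], [323, 31, 20, 30, 282], [185, 36, 4, 12, 37], [382, 39, 87, 50, 2744], [187, 49, 4, 16, 49], [189, 66, 19, 21, 182], [381, 68, 8, 20, 96], [148, 71, 37, 11, 272], [0, 79, 243, 115, 10026], [231, 82, 12, 10, 66], [216, 108, 7, 8, 38], [259, 142, 25, 13, 187], [315, 147, 17, 9, 71], [243, 152, 212, 49, 2827], [143, 165, 38, 29, 503], [58, 168, 19, 22, 255], [87, 171, 42, 56, 567], [64, 178, 35, 22, 356], [166, 178, 38, 35, 699], [390, 215, 10, 26, 188], [425, 214, 18, 18, 168], [301, 229, 28, 14, 223], [294, 235, 10, 10, 49], [423, 236, 12, 29, 242], [273, 240, 30, 32, 213], [335, 240, 15, 6, 64], [359, 240, 20, 8, 96], [352, 249, 11, 5, 48], [345, 260, 43, 26, 328], [355, 264, 13, 6, 69], [443, 264, 35, 14, 222]]
```

The dial top is at about 153.4 mm, where 154 is expected with the same -0.6 mm offset the disc shows, so the collar is seated. The lid is level, the arm is clear, and nothing else changed except the look-alikes that fell on their own. Handing in.

```bash
python3 -c "
from rig import hand_in
print(hand_in())"
```

```text
the job is handed in; nothing more can be done
None
```

The lid sits level and fully down on the pot, the dial thermometer is in the port with its collar resting on it and released, and the job was handed in at about 31 s of the 67 s; the pink and purple look-alikes, balanced on their tips at the start, toppled during the first approach without my touching them.

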